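# Leak-check a gearbox seam and hold the reference port open

### The job

Leak-check the gearbox: lift the sniffer wand out of its stand and carry its tip slowly (under 8 cm a second) along the whole dark seam on the housing, from the end by the filler plug to the other end, staying within a centimetre of the seam without pushing hard on the housing. Then press the upright wand's tip down on the middle of the sprung brass cap of the reference port until the cap is level with the steel collar around it, not to the bottom, and finish while still holding it there with the wand in the gripper. Leave everything else on the bench where it is.

Things in the scene. Friction and masses are not known exactly. Their poses are not given: they have to be found in the camera images.
- wand: Handheld leak-sniffer wand, 150 mm long, 0.13 to 0.25 kg, standing upright, tip down, in the stand's hole. Origin: the centre of its flat 10 mm wide steel tip; z runs up the wand. From the tip: slim steel nose widening to 20 mm across at 45 mm, round 20 mm barrel to 80 mm, then a square black plastic grip 24 x 24 mm from 80 to 150 mm (faces across x and y).
- stand: Grey plastic block 80 x 80 x 70 mm, fixed, with one upright round hole (23 mm across, 62 mm deep, floor 8 mm above the bench) in which the wand stands with about 1 mm of play. Origin: centre of its underside, on the bench. It may stand on either side of the gearbox; the port is on the other side.
- gearbox: Cast aluminium gearbox, fixed, 140 x 176 mm, flat top 80 mm high, any yaw; shaft boss sticks out 30 mm at its +y end. Origin: centre of underside, on the bench. On top: the seam, a dark 4 mm line like a lazy Z, and, nearer its first end, the filler plug, a round dark cap on a washer, 26 mm across, 14 mm high, at x +32, y -68 mm. Four 3 mm bolt heads lie 25 mm from the seam.
- port: Reference-leak port: grey box 90 x 80 x 40 mm, fixed, with a round steel collar on top (44 mm across, opening 36 mm) whose rim is 60 mm above the bench; in the collar stands a sprung brass cap, 30 mm across. Origin: centre of its underside, on the bench.
- rim (a point): Centre of the collar's mouth on the port, 60 mm above the bench, on the axis of the brass cap. The flat cap top stands 8 mm above this point at rest and is level with it when pressed 8 mm.
- port_cap (a joint): How far the brass cap is pressed down, in m: 0 at rest (cap top 8 mm above the rim), 0.008 level with the rim, 0.014 bottomed. It springs back by itself; about 4 N starts it, 8 N holds it level, 11 N bottoms it.
- seam0 (a point): Point on the gearbox's top, first end of the seam, the one by the filler plug: x -20, y -80, z 80 mm from the gearbox's origin. The seam runs straight from each seam point to the next.
- seam1 (a point): Point on the gearbox's top, on the seam: x -20, y -50, z 80 mm from the gearbox's origin. The seam runs straight from each seam point to the next.
- seam2 (a point): Point on the gearbox's top, first bend of the seam: x -20, y -20, z 80 mm from the gearbox's origin. The seam runs straight from each seam point to the next.
- seam3 (a point): Point on the gearbox's top, middle of the seam: x 0, y 0, z 80 mm from the gearbox's origin. The seam runs straight from each seam point to the next.
- seam4 (a point): Point on the gearbox's top, second bend of the seam: x 20, y 20, z 80 mm from the gearbox's origin. The seam runs straight from each seam point to the next.
- seam5 (a point): Point on the gearbox's top, on the seam: x 20, y 50, z 80 mm from the gearbox's origin. The seam runs straight from each seam point to the next.
- seam6 (a point): Point on the gearbox's top, last end of the seam: x 20, y 80, z 80 mm from the gearbox's origin. The seam runs straight from each seam point to the next.
- spool: Bystander: white plastic bobbin, 48 mm across, 42 mm high; to be left alone.
- bearing: Bystander: steel bearing ring, 60 mm across, 18 mm high; to be left alone.
- jar: Bystander: grease jar, 60 mm across, 85 mm high; to be left alone.
- gear: Bystander: dark steel gear lying flat, 74 mm across, 28 mm high; to be left alone.
- screwdriver: Bystander: screwdriver lying on the bench; to be left alone.
- wrench: Bystander: flat wrench lying on the bench; to be left alone.
- carton: Bystander: small cardboard carton 70 x 90 x 60 mm; to be left alone.
Not all that is in view belongs to the job. Leave any blue look-alike of the wand alone.

How it is judged:
By the outcome, as a careful person would: the job done as asked, in the order asked, and still so for the second after the job is handed in, while the arm keeps its last pose, push and grip.
It also fails if it takes over 64 s, if anything falls off the work surface, if the arm or the gripper's body presses on something with over 40 N, if the wrist force passes 120 N, or if a joint passes its speed limit or range.

### The arm

A 7-joint arm with a two-finger parallel gripper is mounted at the origin on the work surface. World frame = base frame: x ahead of the robot, y to its left, z up, the work surface at z = 0. Lengths are in m, angles in rad, forces in N, time in s.
With the tool pointing down it reaches from about 0.425 to 0.95 m from the base axis. Payload 4.7 kg.
Tool frame: the origin (TCP) lies between the finger pads; the fingertips stand 25 mm ahead of it and the grasp point (between the pads) lies 6 mm ahead of it; x points along the fingers, z is the direction in which the jaws open and shut, and the axes are right-handed (so a half turn about x gives the same grasp; the last joint's range is limited). The gripper opens to 85 mm and grips with 20 to 120 N. Pads are 22 mm wide; open, the fingers measure 114 mm over their backs; the gripper's body (76 mm by 85 mm) begins 54 mm behind the grasp point. The pads swing forward as they close: fully open they stand 13 mm farther back than shut.
Start: joints at [1.164, 0.469, -0.049, 1.532, 0.024, 1.141, -0.082], TCP at [0.249, -0.627, 0.256] pointing down, gripper open.
Joint ranges: [-2.59, 2.59], [-0.33, 1.99], [-1.39, 1.29], [0.1, 2.45], [-1.04, 4.18], [0.21, 1.99], [-2.66, 2.66]. Speed limits (rad/s): [2.57, 2.57, 3.14, 3.14, 3.14, 3.14, 3.14].

### API

Orientations are given as a 3x3 rotation matrix whose columns are the frame's x, y, z axes.
In Python, from rig import * gives the robot as it stands. Calls block until the motion is done:
- movep(position, orientation): joint-space move of the TCP to a pose.
- move_l(position, attitude=None, feed=0.15, until_force=None): straight line of the TCP; attitude=None keeps the orientation; feed is the mean speed in m/s. With until_force (N) it stops when the force on the tool has changed by that much, and returns True; else False.
- move_joints(angles): joint-space move.
- command_gripper(opening, newtons=None): finger opening in m; newtons is the grip in N (None keeps the last); returns when the fingers have stopped.
- sleep(seconds).
- inverse_kinematics(position, orientation): joint angles nearest the present ones, or None.
- sense(): the state.
- camera(name): name is "side" or "top" or "wrist"; returns (picture, depth): 420x560x3 uint8, red, green, blue; 420x560 float32, m along the optical axis (not along the pixel's ray), 0 where there is no reading.
- camera_params(name): a dict with "K" (3x3 intrinsics, pixels), "dist" ([k1, k2, p1, p2, k3] as OpenCV has them; the pictures are not rectified), "position" and "rotation" of the camera in the world; the wrist camera has in their place "tool_from_camera" (4x4, takes a point from camera to tool coordinates, whose origin is the TCP and whose axes are the tool frame's). Camera axes: x right, y down, z forward; pixel columns grow to the right and rows downward; lengths in m; the calibration is good to about 2 mm. A picture is of the moment at which its call begins: read the wrist's pose just before it. camera_params takes no time and is no camera call.
A pose or a line that the arm cannot do raises Unreachable and nothing moves.
- finish_job(): hands the job in, once; it reports no verdict.
The state is a dict: "time_s": time; "joint_pos": joint angles; "qd": joint speeds; "joint_efforts": joint torques, N m; "position": TCP position; "tcp_rot": TCP orientation; "wrist_force": force on the tool from outside, world axes, zero at the start; "ft_torque": the same for the moment, N m; "finger_gap": finger opening in m.
Only numpy, scipy, OpenCV 4.12 (cv2) and the standard library are available. Lean on these libraries where they do the work, as an engineer would, in place of code of your own. Each camera call takes 0.05 s, during which the arm holds its last target. There are 200 camera calls.

## Working session

There is one attempt and no reset: what is moved stays moved. The work goes in short steps, each a Python script; the robot and the scene stay as the last script left them, time stands still between calls to the robot, and variables do not carry over. Pictures are saved under pics/ and viewed, about 8 in all and at most 12, crops included, and the job is handed in when it is done.

```bash
mkdir -p pics; ls; python3 - <<'E'
from rig import *
import cv2,numpy as np
for n in ("top","side"):
    im,d=camera(n); cv2.imwrite(f"pics/{n}0.png",im[...,::-1]); np.save(f"pics/{n}0.npy",d)
    p=camera_params(n); print(n,{k:np.round(v,4).tolist() for k,v in p.items()})
p=camera_params("wrist");print({k:np.round(v,4).tolist() for k,v in p.items()})
s=sense();print(s["time_s"],s["position"],s["tcp_rot"],s["wrist_force"])
E
```

```text
pics
top {'K': [[448.7006, 0.0, 274.5201], [0.0, 448.7006, 216.9448], [0.0, 0.0, 1.0]], 'dist': [0.0302, 0.0, 0.0, 0.0, 0.0], 'position': [0.3052, 0.0093, 1.5329], 'rotation': [[-0.0165, -0.985, 0.1719], [-0.9999, 0.0155, -0.007], [0.0042, -0.172, -0.9851]]}
side {'K': [[456.2775, 0.0, 275.1843], [0.0, 456.2775, 205.6379], [0.0, 0.0, 1.0]], 'dist': [-0.0719, 0.0, 0.0, 0.0, 0.0], 'position': [-0.0493, 0.6624, 0.8699], 'rotation': [[-0.7415, -0.4438, 0.5031], [-0.6709, 0.4851, -0.5609], [0.0049, -0.7535, -0.6575]]}
{'K': [[306.114, 0.0, 282.2156], [0.0, 306.114, 209.794], [0.0, 0.0, 1.0]], 'dist': [-0.0633, 0.0, 0.0, 0.0, 0.0], 'tool_from_camera': [[-0.0014, -0.3105, 0.9506, -0.1192], [0.0, -0.9506, -0.3105, 0.082], [1.0, -0.0004, 0.0013, 0.0003], [0.0, 0.0, 0.0, 1.0]]}
0.1 [ 0.24880001 -0.6269499   0.25532337] [[-7.45130866e-04  9.29480318e-01  3.68870958e-01]
 [ 1.66552000e-03  3.68871702e-01 -9.29478829e-01]
 [-9.99998335e-01 -7.82214049e-05 -1.82292575e-03]] [-0.2901054  -0.70506159  0.19005732]
```

View pics/top0.png

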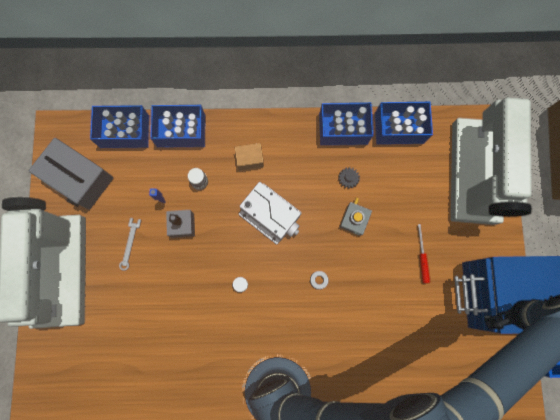

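View pics/side0.png

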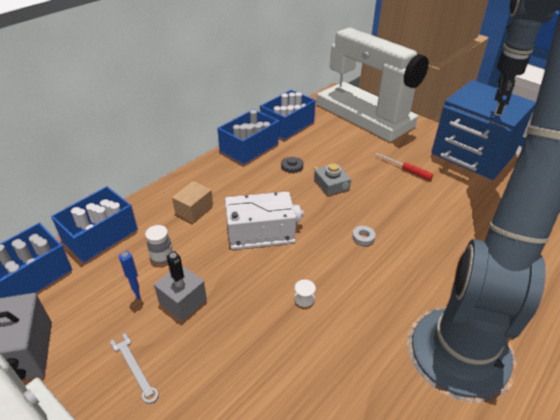

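The top view shows three main items: the stand with the black wand at about (180,222), the gearbox at (270,213), and the port at (356,217). There are two wand candidates: the black-gripped one in the stand (side 175,265) and the blue one standing free (side 130,265). The black one in the stand fits the description. I'll confirm that in an enlarged crop while measuring.

```bash
cat > h.py <<'E'
import cv2,numpy as np
from rig import *
def pose(n,s=None):
    p=camera_params(n)
    if n!="wrist": return p,np.array(p["rotation"]),np.array(p["position"])
    s=s or sense(); T=np.array(p["tool_from_camera"]); R=np.array(s["tcp_rot"])
    return p,R@T[:3,:3],R@T[:3,3]+np.array(s["position"])
def rays(uv,n,s=None):
    p,R,t=pose(n,s)
    q=cv2.undistortPoints(np.float64(uv).reshape(-1,1,2),np.array(p["K"]),np.array(p["dist"])).reshape(-1,2)
    return np.c_[q,np.ones(len(q))]@R.T,t
def onplane(uv,n,z,s=None):
    r,t=rays(uv,n,s); return t+r*((z-t[2])/r[:,2])[:,None]
def cloud(d,n,s=None):
    v,u=np.mgrid[:d.shape[0],:d.shape[1]]
    r,t=rays(np.c_[u.ravel(),v.ravel()],n,s)
    P=t+r*d.reshape(-1,1); P[d.ravel()==0]=np.nan
    return P.reshape(*d.shape,3)
E
python3 - <<'E'
from h import *
im=cv2.imread("pics/top0.png");d=np.load("pics/top0.npy");P=cloud(d,"top")
def rect(name,box,lo,hi):
    u0,u1,v0,v1=box; Q=P[v0:v1,u0:u1].reshape(-1,3); m=(Q[:,2]>lo)&(Q[:,2]<hi); Q=Q[m]
    (c,sz,a)=cv2.minAreaRect(np.float32(Q[:,:2]*1000)); print(name,len(Q),"rect",np.round(c),np.round(sz),round(a,1),"med",np.round(np.median(Q,0),4),"zmax",Q[:,2].max().round(3)); 
rect("standtop",(160,200,205,245),.060,.08)
rect("wandgrip",(160,200,195,245),.12,.18)
rect("gearbox",(235,303,175,248),.074,.086)
rect("plug",(235,303,175,248),.089,.1)
rect("portbox",(335,380,195,240),.033,.047)
rect("collar+cap",(335,380,195,240),.054,.075)
a=cv2.resize(im[165:255,135:385],None,fx=3.2,fy=3.2,interpolation=cv2.INTER_CUBIC)
b=cv2.resize(cv2.imread("pics/side0.png")[215:325,90:310],None,fx=3.2,fy=3.2,interpolation=cv2.INTER_CUBIC)[:305]
o=np.zeros((a.shape[0]+b.shape[0],800,3),np.uint8);o[:a.shape[0],:a.shape[1]]=a;o[a.shape[0]:,:b.shape[1]]=b
cv2.imwrite("pics/crop1.png",o)
E
```

```text
standtop 491 rect [550. 315.] [82. 81.] 2.9 med [0.5417 0.3074 0.071 ] zmax 0.08
wandgrip 84 rect [548. 315.] [24. 25.] 2.2 med [0.5469 0.3115 0.1578] zmax 0.169
gearbox 1547 rect [586.  15.] [176. 109.] 50.8 med [0.5838 0.0133 0.0811] zmax 0.086
plug 38 rect [583.  20.] [160.  99.] 51.6 med [0.6041 0.0834 0.0926] zmax 0.099
portbox 458 rect [ 562. -277.] [80. 98.] 65.8 med [ 0.555  -0.2735  0.0411] zmax 0.047
collar+cap 120 rect [ 560. -277.] [44. 43.] 79.2 med [ 0.5594 -0.2747  0.0653] zmax 0.074
```

View pics/crop1.png

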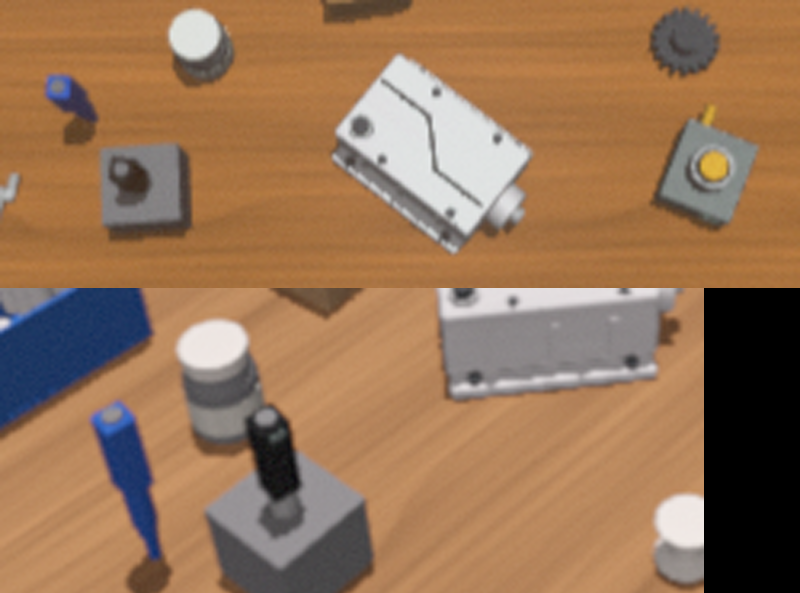

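The crop confirms it. The black-gripped wand stands in the grey stand, and the blue look-alike is separate on the bench. The plug is at crop (360,125), so the first seam end is (383,80) and the last is (482,205), by the boss. Measured sizes and heights match the given ones. Next I'll move along port, gearbox and stand with the wrist camera.

```bash
cat >> h.py <<'E'
def Rj(a):  # tool down, jaws along angle a (world)
    z=np.array([np.cos(a),np.sin(a),0]);x=np.array([0,0,-1.]);return np.c_[x,np.cross(z,x),z]
def blob(m):
    n,l,st,c=cv2.connectedComponentsWithStats(np.uint8(m)); i=1+np.argmax(st[1:,4]); return c[i],l==i,st[i,4]
E
python3 - <<'E'
from h import *
R=Rj(-np.pi/2)
for n,p in (("port",(.56,-.277,.30)),("gb",(.586,.015,.36)),("stand",(.549,.315,.33))):
    movep(p,R); s=sense(); im,d=camera("wrist")
    print(n,s["time_s"],np.round(s["position"],4),np.round(s["joint_pos"],2))
    np.savez(f"pics/{n}.npz",im=im,d=d,position=s["position"],tcp_rot=s["tcp_rot"])
    cv2.imwrite(f"pics/w_{n}.png",im[...,::-1])
a=[cv2.resize(cv2.imread(f"pics/w_{n}.png"),(400,300)) for n in ("port","gb","stand")]
cv2.imwrite("pics/w_all.png",np.vstack([np.hstack(a[:2]),np.hstack([a[2],a[2]*0])]))
E
```

```text
port 1.8167 [ 0.5593 -0.2785  0.2998] [ 0.5   0.36 -0.15  1.6   0.06  1.19 -1.23]
gb 3.0167 [0.5861 0.0127 0.3595] [ 0.12  0.27 -0.27  1.6   0.07  1.29 -1.74]
stand 4.2333 [0.5503 0.3128 0.33  ] [-0.29  0.38 -0.41  1.53  0.16  1.27 -2.29]
```

View pics/w_all.png

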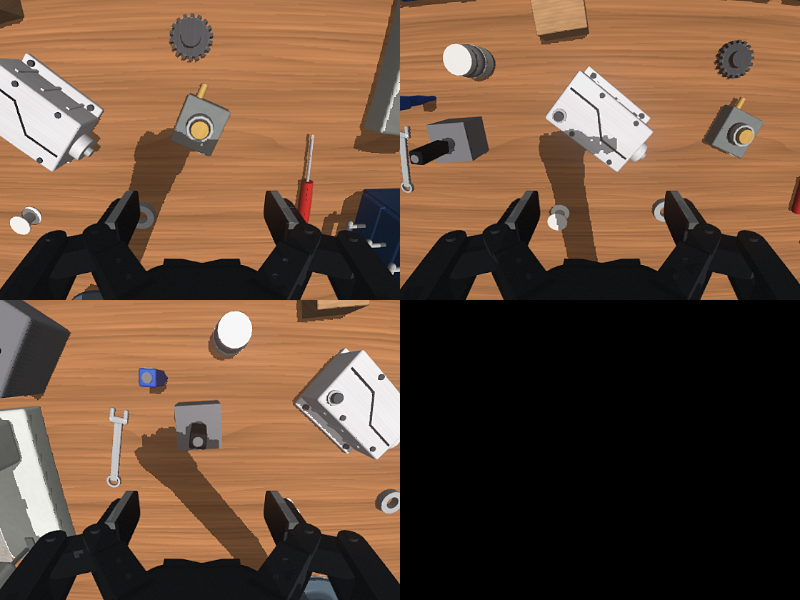

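Clear wrist views: brass cap near full-res (280,181), seam near (835-400)/..., and wand top near (276,197). Now the numbers.

```bash
python3 - <<'E'
from h import *
L=lambda n:(lambda z:(z["im"],z["d"],dict(position=z["position"],tcp_rot=z["tcp_rot"])))(np.load(f"pics/{n}.npz"))
im,d,s=L("port");hsv=cv2.cvtColor(im,cv2.COLOR_RGB2HSV);P=cloud(d,"wrist",s)
v,u=np.mgrid[:420,:560]
m=(hsv[...,0]>15)&(hsv[...,0]<32)&(hsv[...,1]>120)&(P[...,2]>.055)&(abs(u-280)<40)&(abs(v-181)<40)
c,mm,n=blob(m);print("cap px",c,n,"z",np.median(P[mm][:,2]),onplane([c],"wrist",.068,s))
m=(P[...,2]>.052)&(P[...,2]<.08)&(abs(u-280)<50)&(abs(v-181)<50); print("collar",cv2.minEnclosingCircle(np.float32(P[m][:,:2])), cv2.minAreaRect(np.float32(P[m][:,:2]*1000)))
im,d,s=L("gb");P=cloud(d,"wrist",s)
g=cv2.cvtColor(im,cv2.COLOR_RGB2GRAY);top=(abs(P[...,2]-.081)<.006)&(P[...,0]>.45)&(P[...,0]<.72)&(abs(P[...,1]-.015)<.12)
_,top,n=blob(top);Q=onplane(np.c_[u[top],v[top]],"wrist",.08,s)
(c,sz,a)=cv2.minAreaRect(np.float32(Q[:,:2]*1000));print("gb rect",n,c,sz,a,"z",np.median(P[top][:,2]))
# seam: local dark
bh=cv2.morphologyEx(g,cv2.MORPH_BLACKHAT,np.ones((15,15)));h=cv2.morphologyEx(np.uint8(top),cv2.MORPH_CLOSE,np.ones((9,9)))
_,sm,n=blob((bh>60)&(h>0));S=onplane(np.c_[u[sm],v[sm]],"wrist",.08,s)[:,:2]
C=np.array(c)/1000
# axis: long side, +y from plug toward boss => -y world-ish
box=cv2.boxPoints((c,sz,a))/1000
e=max((box[1]-box[0],box[2]-box[1]),key=np.linalg.norm);e/=np.linalg.norm(e)
if e[1]>0:e=-e
X=np.array([e[1],-e[0]])
loc=np.c_[(S-C)@X,(S-C)@e]*1000
print("e",e,"seam n",n,"yrange",loc[:,1].min(),loc[:,1].max())
from scipy.optimize import least_squares
def zx(y):return np.clip(y,-20,20)
def res(p):
    t,dx,dy=p;a=np.array([[np.cos(t),-np.sin(t)],[np.sin(t),np.cos(t)]])
    l=loc@a.T+[dx,dy];return np.where(abs(l[:,1])<20,(l[:,0]-l[:,1])*.707,l[:,0]-zx(l[:,1]))
def full(p):
    t,dx,dy=p;a=np.array([[np.cos(t),-np.sin(t)],[np.sin(t),np.cos(t)]]);y=(loc@a.T+[dx,dy])[:,1]
    return np.r_[res(p),[5*(y.min()+81),5*(y.max()-81)]]
r=least_squares(full,[0,0,0],loss="soft_l1",f_scale=2);print("fit",r.x,"rms",np.sqrt(np.mean(res(r.x)**2)))
t,dx,dy=r.x;a=np.array([[np.cos(t),-np.sin(t)],[np.sin(t),np.cos(t)]])
loc0=np.array([[-20,-80],[-20,-50],[-20,-20],[0,0],[20,20],[20,50],[20,80]])
W=C+((loc0-[dx,dy])@a)/1000@np.array([X,e]);print("seam world\n",W.round(4));np.save("seam.npy",W)
pl=C+((np.array([[32,-68]])-[dx,dy])@a)/1000@np.array([X,e])
q=P.reshape(-1,3);q=q[(abs(q[:,2]-.094)<.006)&(abs(q[:,:2]-pl[0]).max(1)<.03)];print("plug pred",pl,"cloud",np.median(q,0))
im,d,s=L("stand");P=cloud(d,"wrist",s)
for lo,hi,w in((.15,.165,.03),(.1,.165,.03),(.064,.076,.06)):
    m=(P[...,2]>lo)&(P[...,2]<hi)&(abs(P[...,0]-.55)<w)&(abs(P[...,1]-.315)<w);print(lo,cv2.minAreaRect(np.float32(P[m][:,:2]*1000)),np.median(P[m],0))
E
```

```text
cap px [279.374 181.388] 500 z 0.06939818976456563 [[ 0.56165094 -0.2751972   0.068     ]]
collar ((0.5613934993743896, -0.2754575312137604), 0.022679677233099937) ((561.3871459960938, -275.4242858886719), (43.874549865722656, 43.9327392578125), 6.046521186828613)
gb rect 10364 (587.576171875, 16.20488739013672) (175.27003479003906, 107.75653839111328) 51.17940139770508 z 0.08141835919241325
e [-0.6268841 -0.7791126] seam n 546 yrange -81.4509467950486 81.86946326459132
fit [ 0.00732863 -0.96363975  1.26113589] rms 4.684207399700648
seam world
 [[ 0.6537  0.0671]
 [ 0.6347  0.0439]
 [ 0.6158  0.0206]
 [ 0.5876  0.0178]
 [ 0.5595  0.015 ]
 [ 0.5405 -0.0083]
 [ 0.5215 -0.0315]]
plug pred [[0.60585892 0.09069951]] cloud [0.60513503 0.08872113 0.09526119]
0.15 ((550.4235229492188, 317.8869323730469), (23.874370574951172, 25.119260787963867), 85.46512603759766) [0.55263924 0.31780792 0.1593714 ]
0.1 ((550.4532470703125, 317.8839416503906), (23.875568389892578, 25.36390495300293), 84.43067932128906) [0.55699731 0.31779227 0.1587488 ]
0.064 ((550.8135986328125, 317.58734130859375), (80.86751556396484, 80.30879974365234), 3.2278945446014404) [0.56142551 0.3163711  0.07136809]
```

Cap, stand, wand and plug agree across the views to 1–3 mm. The seam fit's 4.7 mm rms is too large, so I'll overlay the seam points on the picture.

```bash
python3 - <<'E'
from h import *
z=np.load("pics/gb.npz");s=dict(position=z["position"],tcp_rot=z["tcp_rot"]);im=z["im"][...,::-1]
p,R,t=pose("wrist",s);W=np.c_[np.load("seam.npy"),np.full(7,.08)]
uv=cv2.projectPoints((W-t)@R,np.zeros(3),np.zeros(3),np.array(p["K"]),np.array(p["dist"]))[0].reshape(-1,2)
k=4;c=cv2.resize(im[85:245,190:370],None,fx=k,fy=k,interpolation=cv2.INTER_CUBIC)
c=cv2.resize(c,(675,600)) if c.shape[0]>600 else c
f=c.shape[0]/160
for x in uv: cv2.circle(c,tuple(int(i) for i in ((x-[190,85])*f)),4,(0,0,255),1)
cv2.imwrite("pics/seam.png",c)
E
```

```text
(no output)
```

View pics/seam.png

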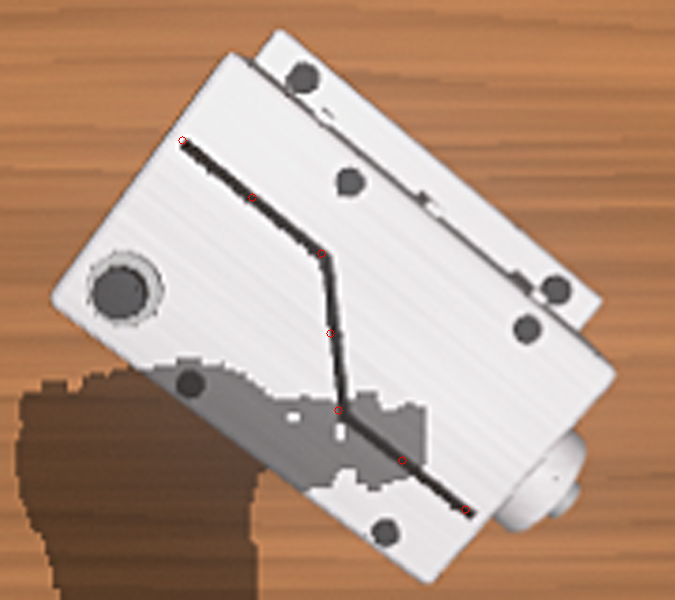

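The overlay shows the predicted points within about 1–3 mm of the seam. Visible points are the ends (184,143) and (473,515), and the bends (327,257) and (342,412). I'll rigid-fit to those, then grasp the wand.

```bash
python3 - <<'E'
from h import *
from scipy.spatial.transform import Rotation as Ro
z=np.load("pics/gb.npz");s=dict(position=z["position"],tcp_rot=z["tcp_rot"])
px=np.array([[184,143],[327,257],[342,412],[473,515]])/3.75+[190,85]
w=onplane(px,"wrist",.08,s)
m=np.array([[-20,-80],[-20,-20],[20,20],[20,80]])/1000; m=np.c_[m,np.zeros(4)]
Rr,_=Ro.align_vectors(w-w.mean(0),m-m.mean(0));A=Rr.as_matrix()
print("resid mm",(((w-w.mean(0))-(m-m.mean(0))@A.T)*1000).round(1).tolist(),"centre",w.mean(0),"yaw",Rr.as_euler("xyz")[2])
loc=np.array([[-20,-80,0],[-20,-50,0],[-20,-20,0],[0,0,0],[20,20,0],[20,50,0],[20,80,0]])/1000
W=loc@A.T+w.mean(0);np.save("seam.npy",W);print(W.round(4))
# grasp: jaws aligned to stand/wand yaw ~ +3 deg
R=Rj(-np.pi/2+np.deg2rad(3))
command_gripper(.085,60)
movep([.5505,.3175,.24],R)
move_l([.5505,.3175,.131],feed=.1)
st=sense();print(st["time_s"],st["position"],st["wrist_force"])
im,d=camera("wrist");cv2.imwrite("pics/pre.png",im[...,::-1])
E
```

```text
resid mm [[0.7, 0.8, 0.0], [-0.1, -0.3, 0.0], [0.7, 0.7, 0.0], [-1.3, -1.1, 0.0]] centre [0.58644799 0.01619829 0.08      ] yaw 2.461538784775868
[[ 0.6523  0.0658  0.08  ]
 [ 0.6334  0.0425  0.08  ]
 [ 0.6146  0.0192  0.08  ]
 [ 0.5864  0.0162  0.08  ]
 [ 0.5583  0.0132  0.08  ]
 [ 0.5395 -0.0101  0.08  ]
 [ 0.5206 -0.0334  0.08  ]]
6.1917 [0.55091794 0.31787956 0.13179809] [0.48899209 0.71114797 0.33945414]
```

View pics/pre.png

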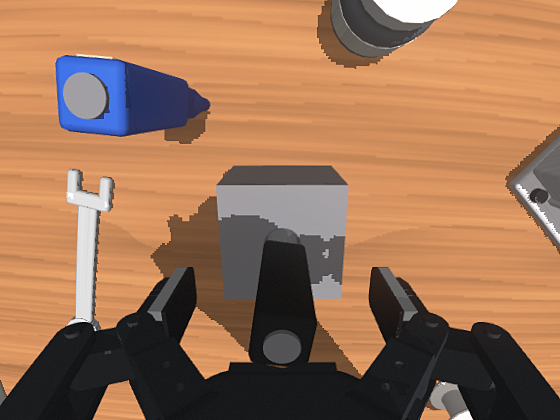

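The wand is centred between the fingers, with the grip's middle at column 285 and the finger midpoint at 283. Close and lift.

```bash
python3 - <<'E'
from h import *
f0=np.array(sense()["wrist_force"])
command_gripper(.0,70);s=sense();print("gap",s["finger_gap"],s["position"],np.array(s["wrist_force"])-f0)
p=np.array(s["position"])
move_l([p[0],p[1],p[2]+.03],feed=.06);s=sense();print(s["wrist_force"]-f0,s["finger_gap"])
move_l([p[0],p[1],.25],feed=.15);sleep(.3);s=sense();print(s["time_s"],s["position"],s["wrist_force"]-f0,s["ft_torque"],s["finger_gap"])
np.save("lift.npy",np.r_[p,f0])
im,d=camera("wrist");np.savez("pics/lift.npz",im=im,d=d,position=s["position"],tcp_rot=s["tcp_rot"])
im2,d2=camera("side");np.save("pics/lift_side.npy",d2)
cv2.imwrite("pics/lift.png",np.hstack([im[:,100:500],im2[120:400,80:280].repeat(1,0) if 0 else cv2.resize(im2[140:350,80:280],(400,420))])[...,::-1])
E
```

```text
gap 0.023261658483887962 [0.55063485 0.31767761 0.13124001] [-0.76207305  1.19948301  2.02742221]
[-0.46487     0.3804277  -0.53964831] 0.02350732769774896
8.5167 [0.55035464 0.31750831 0.24909787] [-1.25641393  0.69330424 -1.98414279] [ 0.00655695  0.01191132 -0.01817858] 0.02297980770984618
```

View pics/lift.png

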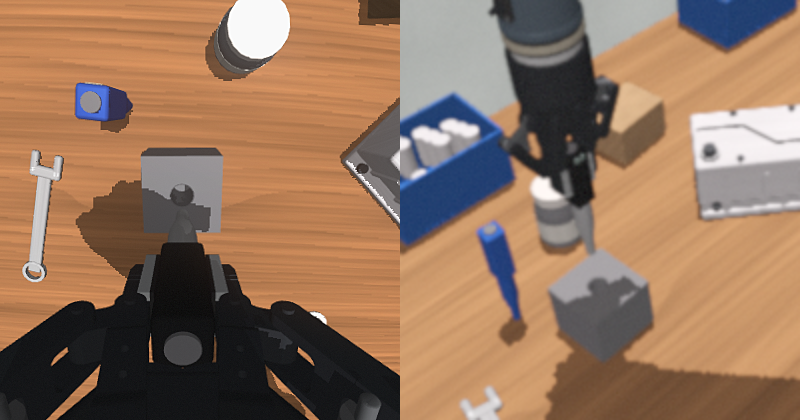

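Wand lifted, upright; the tip is at wrist px (281,207) and side px (176,266). Triangulate the tip, then do the seam.

```bash
python3 - <<'E'
from h import *
z=np.load("pics/lift.npz");s=dict(position=z["position"],tcp_rot=z["tcp_rot"])
a,ta=rays([[281,206.5]],"wrist",s);b,tb=rays([[176,266.5]],"side")
a=a[0]/np.linalg.norm(a);b=b[0]/np.linalg.norm(b)
k=np.linalg.lstsq(np.c_[a,-b],tb-ta,rcond=None)[0];A=ta+k[0]*a;B=tb+k[1]*b
print("tip",(A+B)/2,"gap",np.linalg.norm(A-B),"minus tcp",(A+B)/2-s["position"], "wrist ray at z=.126",onplane([[281,206.5]],"wrist",.126,s))
g=cv2.cvtColor(z["im"],cv2.COLOR_RGB2GRAY);print(g[180:225:3,281],g[206,262:302:3])
E
```

```text
tip [0.55216434 0.31722928 0.1160628 ] gap 0.003252703120668102 minus tcp [ 0.0018097  -0.00027903 -0.13303508] wrist ray at z=.126 [[0.55596597 0.31887119 0.126     ]]
[146 130 146 149  60  69  65  69  60  76  79  77  74  76  80] [76 76 76 78 78 75 71 71 75 78 77 74 73 72]
```

```bash
python3 - <<'E'
from h import *
W=np.load("seam.npy");s=sense();p=np.array(s["position"])
move_l([W[0,0],W[0,1],.25],feed=.2)
move_l([W[0,0],W[0,1],.08+.1232+.012],feed=.06);sleep(.3)
s=sense();im,d=camera("wrist");im2,_=camera("side");print(s["time_s"],s["position"],s["wrist_force"])
q=np.array(s["position"])-[0,0,.1232]
o=[]
for n,i,st in(("wrist",im,s),("side",im2,None)):
    c,R,t=pose(n,st);uv=cv2.projectPoints(((np.array([q,W[0],W[2]])-t)@R),np.zeros(3),np.zeros(3),np.array(c["K"]),np.array(c["dist"]))[0].reshape(-1,2);print(n,uv.round(1).tolist())
    x,y=[int(v) for v in uv[0]];k=i[max(y-50,0):y+50,x-50:x+50][...,::-1].copy();k=cv2.resize(k,(400,k.shape[0]*4),interpolation=cv2.INTER_CUBIC);oy=max(y-50,0)
    for j,cc in zip(uv,((0,0,255),(0,255,0),(0,255,0))): cv2.circle(k,(int((j[0]-x+50)*4),int((j[1]-oy)*4)),5,cc,1)
    o.append(cv2.resize(k,(400,400)))
cv2.imwrite("pics/hover.png",np.hstack(o))
E
```

```text
11.1583 [0.65242887 0.06588411 0.2155787 ] [ 0.58437546  0.34978237 -1.68809979]
wrist [[282.4, 213.2], [282.4, 208.8], [331.0, 250.4]]
side [[228.0, 199.9], [228.4, 203.5], [250.9, 201.3]]
```

View pics/hover.png

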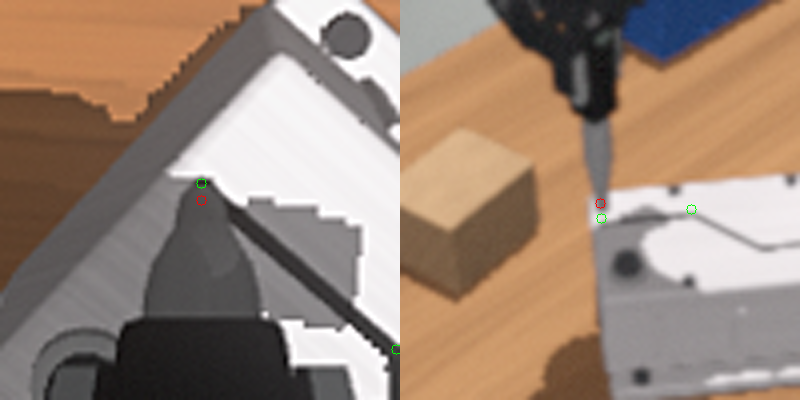

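The picture matches the 123 mm tip offset: tip at crop (200,178) in the wrist view and (600,203) in the side view, with the seam start under it. Now I'll trace about 3 mm above the seam.

```bash
python3 - <<'E'
from h import *
W=np.load("seam.npy")[:,:2];u0=(W[0]-W[1])/np.linalg.norm(W[0]-W[1]);u1=(W[6]-W[5])/np.linalg.norm(W[6]-W[5])
Z=.08+.1232+.0025
move_l([*(W[0]+.002*u0),Z],feed=.02);sleep(.3)
pts=[W[0],W[2],W[3],W[4],W[6]+.003*u1]
for q in pts[1:]:
    move_l([*q,Z],feed=.035);s=sense();print(round(s["time_s"],2),((s["position"]-np.r_[q,Z])*1000).round(1),"tip z",round((s["position"][2]-.1232)*1000,1),s["wrist_force"].round(1),round(s["finger_gap"],4))
sleep(.4);s=sense();print("settled",s["position"].round(4))
im,d=camera("wrist");cv2.imwrite("pics/end.png",im[60:330,130:430][...,::-1].repeat(2,0).repeat(2,1))
move_l([*s["position"][:2],.25],feed=.06)
print(sense()["time_s"])
E
```

```text
14.12 [0.1 0.2 0. ] tip z 82.5 [ 0.4  0.1 -1.7] 0.0232
15.07 [ 0.2 -0.   0.1] tip z 82.6 [ 1.4 -0.1 -1.7] 0.0232
16.03 [0.2 0.  0.1] tip z 82.6 [-0.2 -0.6 -1.8] 0.0237
17.98 [0.1 0.2 0. ] tip z 82.5 [ 0.1  0.4 -2.4] 0.0233
settled [ 0.5187 -0.0357  0.2057]
19.325
```

View pics/end.png

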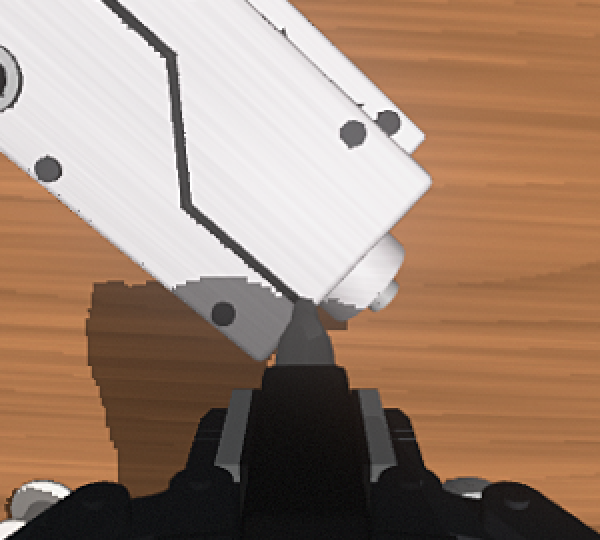

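The end of the seam lies under the tip at picture (303,300), and there was no contact force along the run. Now I'll go to the port.

```bash
python3 - <<'E'
from h import *
c=np.array([.5615,-.2753])
move_l([*c,.25],feed=.2);move_l([*c,.205],feed=.06);sleep(.4)
s=sense();f0=np.mean([sense()["wrist_force"] for _ in range(3)],0);print(s["time_s"],s["position"],f0);np.save("f0.npy",f0)
im,_=camera("wrist");im2,_=camera("side")
q=s["position"]-[0,0,.1232];o=[]
for n,i,st in(("wrist",im,s),("side",im2,None)):
    k,R,t=pose(n,st);uv=cv2.projectPoints(((np.array([q,[*c,.068]])-t)@R),np.zeros(3),np.zeros(3),np.array(k["K"]),np.array(k["dist"]))[0].reshape(-1,2)
    x,y=[int(v) for v in uv[0]];a=cv2.resize(i[y-40:y+40,x-40:x+40][...,::-1],(400,400),interpolation=cv2.INTER_CUBIC)
    for j,cc in zip(uv,((0,0,255),(0,255,0))): cv2.circle(a,tuple(int(v) for v in (j-[x-40,y-40])*5),5,cc,1)
    o.append(a)
cv2.imwrite("pics/port.png",np.hstack(o))
E
```

```text
21.9917 [ 0.5615618  -0.27532467  0.20520146] [-0.96493895 -0.1745033  -1.58100912]
```

View pics/port.png

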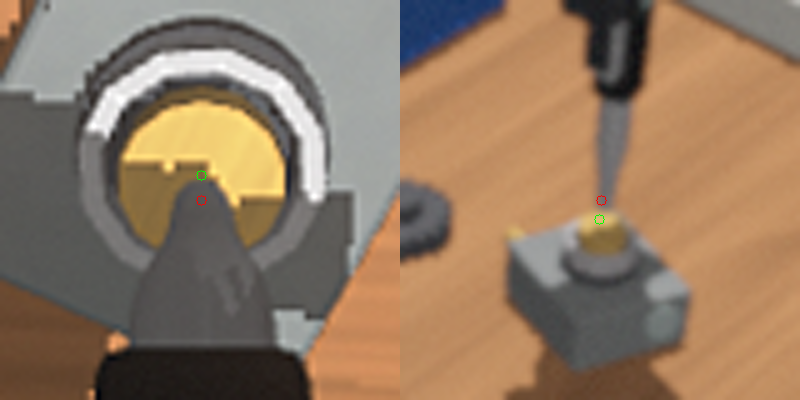

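The wrist view shows the projected cap centre (201,175) on the middle of the brass disc, about (203,172), with the tip above it. Press gently.

```bash
python3 - <<'E'
from h import *
f0=np.load("f0.npy");c=[.5615,-.2753]
fz=lambda:np.mean([(sleep(.05),sense()["wrist_force"]-f0)[1] for _ in range(5)],0)
r=move_l([*c,.186],feed=.01,until_force=2.5);s=sense();print("touch",r,s["position"].round(4),fz().round(2),s["time_s"])
z=s["position"][2]
for t in np.arange(min(z,.1912)-.002,.1832,-.001):
    move_l([*c,t],feed=.02);f=fz();print(round(t,4),sense()["position"].round(4),f.round(2))
    if f[2]>7.3:break
print(sense()["time_s"],sense()["finger_gap"])
E
```

```text
touch True [ 0.5614 -0.2753  0.1905] [ 1.8  -0.21  3.83] 23.4
0.1885 [ 0.5616 -0.2754  0.1886] [ 1.58 -0.4   4.58]
0.1875 [ 0.5616 -0.2754  0.1876] [ 2.17 -0.62  5.08]
0.1865 [ 0.5616 -0.2754  0.1866] [ 1.75 -0.66  5.41]
0.1855 [ 0.5616 -0.2753  0.1856] [ 1.92 -0.33  6.36]
0.1845 [ 0.5616 -0.2754  0.1846] [ 2.   -0.78  6.74]
0.1835 [ 0.5616 -0.2753  0.1837] [ 2.43 -0.72  6.89]
26.65 0.02308129003383271
```

Force and dead-reckoned height differ by about 1.5 mm. I'll check cap-versus-rim height directly with wrist depth, using the at-rest picture (8 mm) as reference.

```bash
cat > capz.py <<'E'
from h import *
def cap_rim(im,d,s,c=(.5615,-.2753)):
    P=cloud(d,"wrist",s);hsv=cv2.cvtColor(im,cv2.COLOR_RGB2HSV)
    r=np.hypot(P[...,0]-c[0],P[...,1]-c[1]);br=(hsv[...,0]>13)&(hsv[...,0]<35)&(hsv[...,1]>90)
    a=P[br&(r<.0135)&(P[...,0]>c[0]-.002)&(P[...,2]>.045)][:,2];b=P[~br&(r>.0188)&(r<.0212)&(P[...,0]>c[0]-.002)&(P[...,2]>.05)][:,2]
    return np.median(a)*1000,np.median(b)*1000,len(a),len(b),a.std()*1000,b.std()*1000
E
python3 - <<'E'
from capz import *
z=np.load("pics/port.npz");print("rest",cap_rim(z["im"],z["d"],dict(position=z["position"],tcp_rot=z["tcp_rot"])))
s=sense()
for _ in range(5): 
    im,d=camera("wrist");print("now",cap_rim(im,d,s))
np.savez("pics/press.npz",im=im,d=d,position=s["position"],tcp_rot=s["tcp_rot"])
i2,_=camera("side");a=cv2.resize(im[140:240,230:330],(400,400),interpolation=cv2.INTER_CUBIC)
k,R,t=pose("side");uv=cv2.projectPoints(((np.array([[.5615,-.2753,.06]])-t)@R),np.zeros(3),np.zeros(3),np.array(k["K"]),np.array(k["dist"]))[0].reshape(-1,2)[0].astype(int)
b=cv2.resize(i2[uv[1]-30:uv[1]+30,uv[0]-30:uv[0]+30],(400,400),interpolation=cv2.INTER_CUBIC)
cv2.imwrite("pics/press.png",np.hstack([a,b])[...,::-1]);print(s["time_s"])
E
```

```text
rest (np.float64(69.46671840851309), np.float64(356.99179920460193), 247, 695, np.float64(17.79325345274363), np.float64(109.27898703568908))
now (np.float64(62.032256512080025), np.float64(193.69514818325106), 405, 1385, np.float64(2.7943163474765553), np.float64(53.65717140505566))
now (np.float64(62.02602855080533), np.float64(193.85867111480482), 409, 1400, np.float64(9.573308009860769), np.float64(54.29441633271916))
now (np.float64(61.939834840362224), np.float64(193.47618028577995), 400, 1407, np.float64(10.744105808076286), np.float64(54.24003923458226))
now (np.float64(61.99459936913547), np.float64(193.3261082047333), 402, 1388, np.float64(2.7846861659495077), np.float64(53.97630454496151))
now (np.float64(61.958901168412545), np.float64(193.52612481381288), 406, 1388, np.float64(7.8367158620308865), np.float64(53.61496626433059))
26.65
```

View pics/press.png

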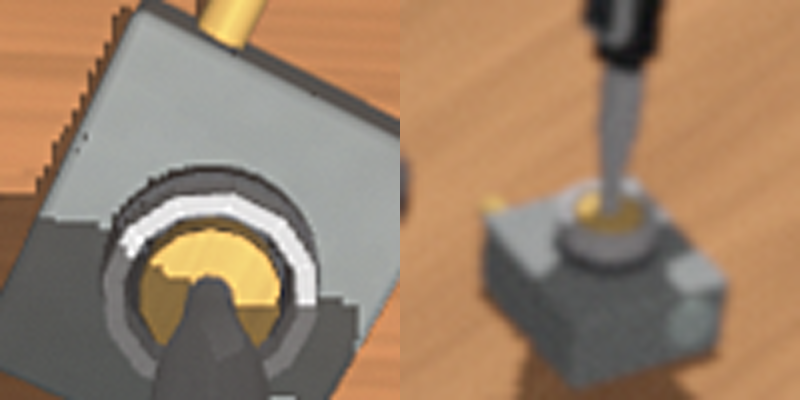

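The cap is nearly flush, with the tip in its middle (crop 210,290). The rim mask picked up gripper parts, so I'll bound it in height, then trim the press to level.

```bash
sed -i 's/(P\[...,2\]>.05)\]\[:,2\]/(abs(P[...,2]-.0605)<.005)][:,2]/' capz.py; python3 - <<'E'
from capz import *
f0=np.load("f0.npy");c=[.5615,-.2753]
fz=lambda:np.mean([(sleep(.04),sense()["wrist_force"]-f0)[1] for _ in range(10)],0)
for n in("port","press"):
    z=np.load(f"pics/{n}.npz");print(n,np.round(cap_rim(z["im"],z["d"],dict(position=z["position"],tcp_rot=z["tcp_rot"])),2))
for t in(.1829,.1822):
    move_l([*c,t],feed=.02);f=fz();s=sense();im,d=camera("wrist")
    print(t,s["position"].round(4),f.round(2),np.round(cap_rim(im,d,s),2),s["time_s"])
    a=np.round(cap_rim(im,d,s),2)
    if a[0]-a[1]<.3:break
E
```

```text
port [ 69.47  61.3  247.   111.    17.79   0.74]
press [ 61.96  61.53 406.   220.     7.84   0.65]
0.1829 [ 0.5616 -0.2754  0.1831] [ 2.46 -1.22  7.17] [ 61.39  61.44 405.   223.     9.96   0.64] 27.6167
```

Cap and rim agree to within 0.1 mm by depth (the at-rest reference read 8.2 mm against the true 8). Kinematics put the tip at z = 59.9 mm. Handing in.

```bash
python3 - <<'E'
from rig import *
s=sense();print(s["time_s"],s["position"],s["finger_gap"]);print(finish_job())
E
```

```text
27.6667 [ 0.56160317 -0.27535004  0.18316062] 0.02362295534043132
the job is handed in; nothing more can be done
None
```

I lifted the wand out of the stand and traced the whole seam from the filler-plug end to the other end. I then pressed the port's brass cap level with its collar and handed the job in at 27.7 s with the wand still in the gripper.

- **Seam:** the tip ran about 2.5 mm above the surface at a mean of 3.5 cm/s. I did not log the peak speed. Force readings between segments showed no contact, and the last picture had the far end of the seam under the tip.
- **Cap:** wrist depth put the cap within 0.1 mm of the rim; the same check at rest read 8.2 mm against the true 8 mm. The arm's height put the tip at 59.9 mm against the rim's 60 mm.
- **Grip and bystanders:** the gripper held at 23.6 mm on the 24 mm grip. I had no contact with other objects by plan, but I took no final picture of the whole bench.

**Checks that disagreed:**
- **Cap force:** it read 7.2 N against the stated "about 8 N". Taken alone that suggests about 1.5 mm less travel. I trusted the depth and height readings, which agreed.
- **Tip position:** an early two-camera estimate was about 10 mm off in height. I rejected it because later overlays matched the expected tip offset.
- **Seam fit:** the first automatic fit had a 4.7 mm error. I replaced it with one that fits the seam points to about 1.7 mm.

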